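# Cure the resin model pieces

## Robot

A 6-joint arm with a two-finger parallel gripper is mounted at the origin on the work surface. World frame = base frame: x ahead of the robot, y to its left, z up, the work surface at z = 0. Lengths are in m, angles in rad, forces in N, time in s.
With the tool pointing down it reaches from about 0.35 to 0.775 m from the base axis. Payload 5.5 kg.
Tool frame: the origin (TCP) lies between the finger pads; the fingertips stand 8 mm ahead of it and the grasp point (between the pads) lies 11 mm behind it; z points along the fingers, y is the line along which they close (so a half turn about z gives the same grasp; the last joint's range is limited). The gripper opens to 85 mm and grips with 20 to 120 N. Pads are 22 mm wide; open, the fingers measure 114 mm over their backs; the gripper's body (76 mm by 85 mm) begins 54 mm behind the grasp point. The pads swing forward as they close: fully open they stand 13 mm farther back than shut.
Start: joints at [1.148, 0.313, 0.046, 1.304, 0, 1.431], TCP at [0.16, 0.552, 0.239] pointing down, gripper open.
Joint ranges: [-2.76, 2.76], [-0.86, 1.69], [-1.03, 1.26], [-2.2, 2.34], [-1.47, 1.5], [-3.14, 3.14]. Speed limits (rad/s): [2.57, 2.57, 3.14, 3.14, 3.14, 3.14].

## Interface

Orientations are given as a unit quaternion [w, x, y, z].
In Python, from workcell import env gives the robot as it stands.
- The arm moves only by the tool move_arm, never from a script. Its argument "moves" is one flat list of numbers, 5 for each row, row after row: the shift along the world's x, y, z in m, then the turn about the world's z in rad, then the finger opening in m, from 0 to 0.0854. A call has 1 to 12 rows; each row is the pose to reach, as a shift and turn from the pose commanded when the call began; what a row does not reach only later rows make up. A row lasts 1/12 s, in which the tool goes at most 41.7 mm and 7.16 degrees, less where a joint would pass 70% of its speed; a pose out of reach is approached as far as the arm can. A call with a gripper value outside its range is refused whole. The fingers move at their own pace and stop on an object; "newtons" is the grip in N (left out, the last holds). Time passes only in rows, so rows that repeat a pose let the fingers close. It gives the time, the measured TCP pose, the force, the opening and the grip force at its end, in the units of the state.
- env.get_state(): the state, without advancing time (a new reading comes with each control period).
- env.read_camera(name): name is "side" or "top" or "wrist"; returns a dict with "pixels" (480x640x3 uint8, red, green, blue), "camera_matrix" (3x3 intrinsics, pixels), "rvec" (rotation vector, rad) and "tvec" (3), from world to camera coordinates, as OpenCV has them. Camera axes: x right, y down, z forward; pixel columns grow to the right and rows downward; lengths in m; the calibration is good to about 2 mm. A picture is of the moment at which its call begins. There is no depth.
- env.hand_in(): hands the job in; it is judged then, once.
The state is a dict: "clock": time; "joint_pos": joint angles; "qvel": joint speeds; "tau": joint torques, N m; "tcp_pos": TCP position; "orientation": TCP orientation; "wrist_force": force on the tool from outside, world axes, zero at the start; "ft_torque": the same for the moment, N m; "finger_gap": finger opening in m; "grip_force": force on a finger pad.
Only numpy, scipy, OpenCV 4.12 (cv2) and the standard library are available. Lean on these libraries where they do the work, as an engineer would, in place of code of your own. Each camera call takes 0.05 s, during which the arm holds its last target. There are 200 camera calls.

## Task

Put every grey resin model piece that lies on the desk on the round plate beside the lamp panel, turn the dial on the control box to the wedge mark, and then press the start button fully down and let it come up again. After that, move all the pieces from the plate into the open grey storage box and turn the dial back to the round dot. Leave the paperweight, the marker cap and the measuring square where they are.

Things in the scene. Friction and masses are not known exactly. Their poses are not given: they have to be found in the camera images.
- plate (a point): centre of the upper face of the fixed curing stand's round aluminium plate (220 mm across, its face 20 mm above the desk). Axes z up; the stand's black upright lamp panel (130 mm long in x, 16 mm thick, top 130 mm above the desk) stands along the plate's edge, centred 148 mm from this point towards -y of this frame.
- box_floor (a point): centre of the inner floor (4 mm above the desk) of the fixed open storage box, grey polypropylene: outside 240 mm along its x, 200 mm along its y, walls 4 mm thick, rim 65 mm above the desk. Its flap lid is folded right back and slopes down from the far (+x) rim to the desk, reaching 320 mm from the centre; it stays so.
- dial (a joint): angle (rad) of the dial, black, on the white control box (130 mm in x, 200 mm in y, 45 mm high, fixed): 0 with its white pointer line at the round dot, growing clockwise seen from above; the wedge mark is at 1.2 rad, small ticks every 0.3 rad, stops at 0 and 2.4 rad. It stays where it is left.
- dial_grip (a point): point on the dial's axis at the height to grip it: 82 mm above the desk, 7 mm below the top of the dial's upright grip bar (bar 49 mm long, 14 mm thick, 32 mm tall). The point turns with the dial: the bar lies along its x axis and the pointer line points to its -x; z up.
- mark (a point): the wedge mark, black, about 12 mm, on the control box's top (45 mm above the desk), 44 mm from the dial's axis, its tip towards the dial
- zero (a point): the round dot, black, 9 mm across, on the control box's top, 46 mm from the dial's axis (zero of the dial)
- start_top (a point): centre of the top of the start button: round, white, 30 mm across, in a steel collar on the control box, 100 mm from the dial's axis towards -y of the box; its top is 67 mm above the desk when up; pressed straight down 6 mm against a spring, fully down takes 5 N
- start (a joint): travel of the start button (m): 0 up, 0.006 fully down
- house: small grey resin model house with pitched roof: 44 mm (x, along the ridge), 28 mm (y), walls 24 mm high, ridge 36 mm, a small chimney to 40 mm; 40 g; origin at the centre of its underside, z up through the roof. May be absent.
- bridge: small grey resin model bridge: 64 mm (x) by 24 mm (y) by 26 mm high, with a 36 mm wide, 14 mm high opening under the deck running through along y; 35 g; origin at the centre of its underside, z up. May be absent.
- stairs: small grey resin model staircase: 48 mm (x) by 30 mm (y), three steps 10, 20 and 30 mm high, each 16 mm deep, rising towards +x; 35 g; origin at the centre of its underside, z up. May be absent.
- tower: small grey resin model tower: 28 by 28 mm square, 44 mm high plus four small 6 mm battlements at the corners; 40 g; origin at the centre of its underside, z up. May be absent.
- paperweight: domed glass paperweight, 72 mm across, 46 mm high; origin at the centre of its underside; must stay where it is
- cap: green marker cap standing on the desk, 18 mm across, 36 mm high; origin at the centre of its underside; must stay where it is
- square: flat L-shaped aluminium measuring square, 5 mm thick, legs 20 mm wide: from the outer corner, which is the origin, one leg runs 200 mm along +y and the other 120 mm along -x; must stay where it is

How it is judged:
On the way, in this order (a step that is already met when the one before it is completed fails the run):
1. all the pieces present are on the round plate, let go, and the dial is at the wedge mark (within 0.12 rad) (horizontal distance between each of house, bridge, stairs, tower and plate below 0.108 m and z of house in the frame of plate between -0.006 and 0.06 m and z of bridge in the frame of plate between -0.006 and 0.06 m and z of stairs in the frame of plate between -0.006 and 0.06 m and z of tower in the frame of plate between -0.006 and 0.06 m and contact force between each of house, bridge, stairs, tower and the fingers below 0.1 N and linear speed of each of house, bridge, stairs, tower below 0.03 m/s and value of joint dial between 1.08 and 1.32 rad), for 0.3 s.
2. the start button is pressed fully down (at least 5 mm) while all the pieces are on the plate and the dial is at the mark (value of joint start above 0.005 m and horizontal distance between each of house, bridge, stairs, tower and plate below 0.108 m and z of house in the frame of plate between -0.006 and 0.06 m and z of bridge in the frame of plate between -0.006 and 0.06 m and z of stairs in the frame of plate between -0.006 and 0.06 m and z of tower in the frame of plate between -0.006 and 0.06 m and value of joint dial between 1.08 and 1.32 rad), for 0.05 s.
3. the start button has come up again (value of joint start below 0.001 m), for 0.1 s.
At the end, for the whole second after the job is handed in: every piece present is in the storage box (its origin inside the walls and less than 55 mm above the floor) and at rest, the dial is within 0.12 rad of the round dot, and the start button is up (x of house in the frame of box_floor between -0.116 and 0.116 m and y of house in the frame of box_floor between -0.096 and 0.096 m and z of each of house, bridge, stairs, tower in the frame of box_floor below 0.055 m and linear speed of each of house, bridge, stairs, tower below 0.03 m/s and x of bridge in the frame of box_floor between -0.116 and 0.116 m and y of bridge in the frame of box_floor between -0.096 and 0.096 m and x of stairs in the frame of box_floor between -0.116 and 0.116 m and y of stairs in the frame of box_floor between -0.096 and 0.096 m and x of tower in the frame of box_floor between -0.116 and 0.116 m and y of tower in the frame of box_floor between -0.096 and 0.096 m and value of joint dial below 0.12 rad and value of joint start below 0.001 m); the robot touches nothing.
It fails at once if the glass paperweight is moved more than 3 cm (distance of paperweight from where it was at the start of the episode above 0.03 m).
It fails at once if the marker cap is moved more than 3 cm (distance of cap from where it was at the start of the episode above 0.03 m).
It fails at once if the measuring square is moved more than 3 cm (distance of square from where it was at the start of the episode above 0.03 m).
Of house, bridge, stairs, tower only 3 to 4 are there at a start; the rules pass over those that are not, and their reading is None.
At some moment in a run one of house, bridge, stairs, tower may be knocked a few centimetres aside while the robot is not near it.
Once in a run the grip may slacken for a moment while it holds something.
It also fails if it takes over 210 s, if anything falls off the work surface, if the arm or the gripper's body presses on something with over 40 N, if the wrist force passes 120 N, or if a joint passes its speed limit or range.

## Working session

There is one attempt and no reset: what is moved stays moved. The work goes in short steps, Python scripts to look and compute and a tool call to move; the robot and the scene stay as the last step left them, time stands still between calls to the robot, and variables do not carry over. Pictures are saved under pics/ and viewed, at most 14 in all, crops included, and the job is handed in when it is done.

Besides the shell and the picture viewer there is one more tool, called after "Emit:" as name(argument=value, ...) on one line, values as JSON. move_arm: Moves the arm, as the interface text tells. Its arguments: {"type":"object","properties":{"moves":{"type":"array"},"newtons":{"type":"number"}},"required":["moves"]}

```bash
mkdir -p pics; ls
cat > h.py <<'E'
import numpy as np, cv2
from workcell import env
def snap(n,f):
    c=env.read_camera(n); cv2.imwrite(f'pics/{f}.png',cv2.cvtColor(c['pixels'],cv2.COLOR_RGB2BGR))
    np.savez(f'pics/{f}.npz',K=c['camera_matrix'],r=c['rvec'],t=c['tvec']); return c
def back(f,uv,z):
    d=np.load(f'pics/{f}.npz'); R=cv2.Rodrigues(d['r'])[0]; t=d['t'].reshape(3); C=-R.T@t
    out=[]
    zs=np.broadcast_to(z,len(uv))
    for (u,v),zz in zip(uv,zs):
        w=R.T@np.linalg.solve(d['K'],[u,v,1.]); out.append(C+w*(zz-C[2])/w[2])
    return np.round(np.array(out),4)
def proj(f,P):
    d=np.load(f'pics/{f}.npz'); return cv2.projectPoints(np.array(P,float).reshape(-1,1,3),d['r'],d['t'],d['K'],None)[0].reshape(-1,2).round(1)
E
python3 - <<'E'
from h import *
for n in('top','side'): 
    snap(n,n+'0'); d=np.load(f'pics/{n}0.npz'); R=cv2.Rodrigues(d['r'])[0]; print(n,d['K'].tolist(),(-R.T@d['t'].reshape(3)).round(3))
s=env.get_state(); print(s)
E
```

```text
pics
top [[485.40687626223513, 0.0, 332.855584025732], [0.0, 485.40687626223513, 242.07378333952119], [0.0, 0.0, 1.0]] [0.399 0.026 1.221]
side [[624.5453962825334, 0.0, 322.65311976325006], [0.0, 624.5453962825334, 234.68634001188335], [0.0, 0.0, 1.0]] [0.465 1.072 0.831]
{'clock': 0.1, 'joint_pos': array([1.14843153e+00, 3.13927990e-01, 4.50517782e-02, 1.30358900e+00,
       6.61150219e-08, 1.43117544e+00]), 'qvel': array([ 2.44174967e-05, -1.54963709e-03,  2.49895723e-03,  6.97403688e-04,
       -7.35175888e-04, -1.38832952e-03]), 'tau': array([ 4.06279971e-03, -4.81724811e+01,  2.99243599e+01,  1.27120127e-02,
       -4.66551683e-05, -7.65072059e-07]), 'tcp_pos': array([0.16025176, 0.55174175, 0.23847981]), 'orientation': array([-2.31430088e-04,  1.40901464e-01,  9.90023273e-01, -8.01704693e-04]), 'wrist_force': array([ 0.10442166, -0.0805024 , -0.03980134]), 'ft_torque': array([0.03364339, 0.05916026, 0.00043846]), 'grip_force': 0.0, 'finger_gap': 0.0855201157222384}
```

View pics/top0.png

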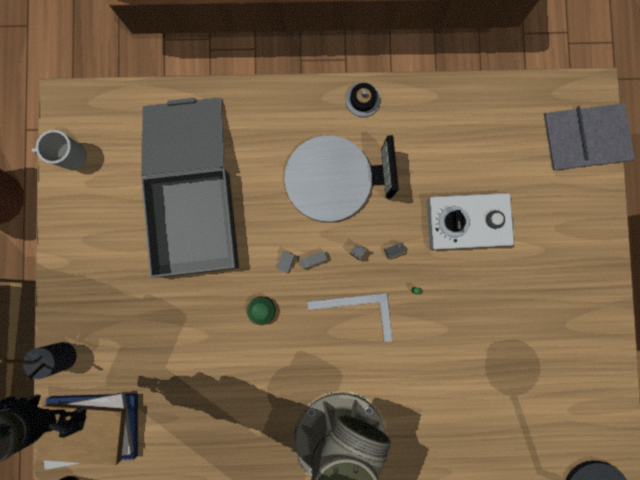

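View pics/side0.png

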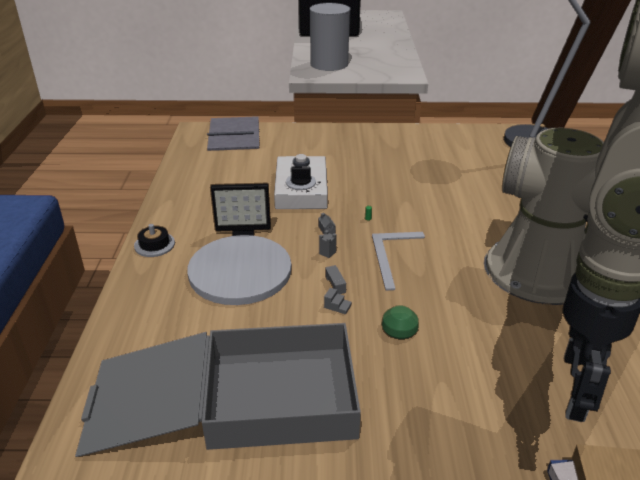

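Top: stairs ≈(287,261), bridge ≈(314,260), tower ≈(360,253), house ≈(396,251), plate ≈(328,178), box ≈(190,223), control box ≈(470,222), dial ≈(456,221), button ≈(495,219). The paperweight is at (262,310), the cap at (417,291) and the square's corner at (385,295). Side: the same order, with all four pieces upright. Enlarged crops next.

Run:
```python
import cv2,numpy as np
t=cv2.imread('pics/top0.png'); s=cv2.imread('pics/side0.png')
f=lambda im,x,y,w,h,k:cv2.resize(im[y:y+h,x:x+w],None,fx=k,fy=k,interpolation=cv2.INTER_CUBIC)
M=np.zeros((600,800,3),np.uint8)
M[:250]=f(t,270,235,160,50,5)
M[250:600,:480]=f(t,423,188,96,70,5)
M[250:600,500:800]=f(s,275,150,60,70,5)
cv2.imwrite('pics/m1.png',M)
cv2.imwrite('pics/m2.png',f(s,300,200,80,120,5))
```

```text
(no output)
```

View pics/m1.png

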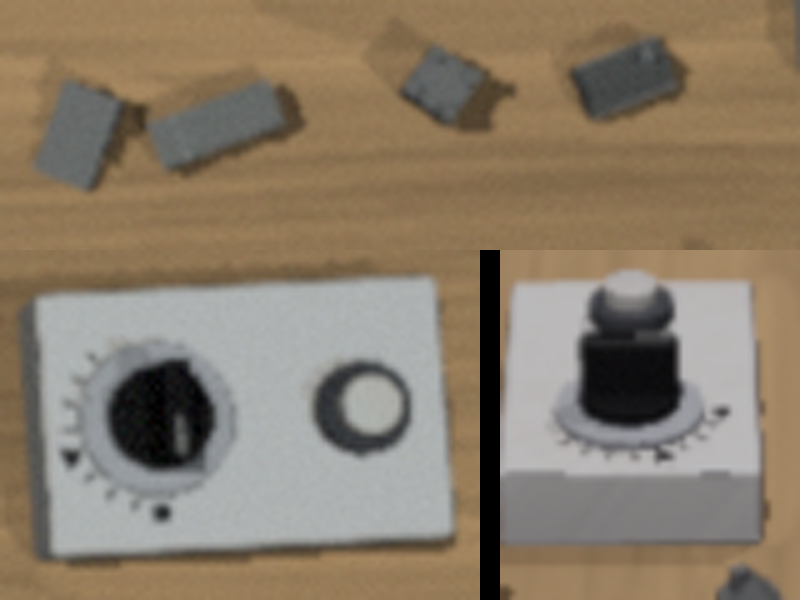

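View pics/m2.png

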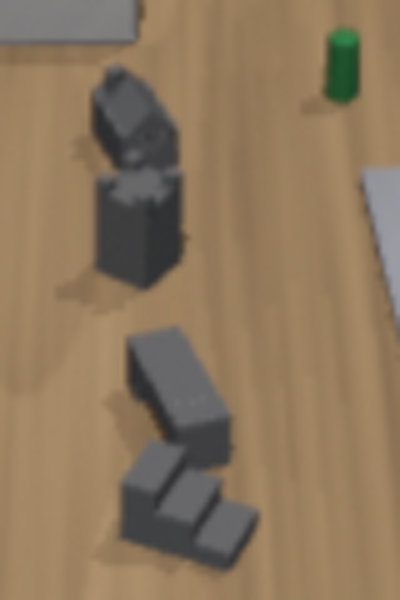

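Crops: stairs top outline (70,80),(125,97),(90,190),(37,170), with the high step towards world +x. Bridge outline (150,125),(262,80),(285,120),(175,170). Tower top (435,45),(487,80),(455,123),(402,88). House (572,72),(660,38),(685,78),(590,118), with its chimney at (650,48). On the control box, the dot is at (162,512−250), the wedge at (70,457−250), the button at (375,405−250) and the pointer at (181,435−250), pointing towards the dot.

Run:
```python
from h import *
P=lambda L:[(270+u/5,235+v/5) for u,v in L]
C=lambda L:[(423+u/5,188+(v-250)/5) for u,v in L]
def rect(n,L,z):
    q=back('top0',P(L),z); c=q.mean(0)
    e=(q[1]-q[0])+(q[2]-q[3]); g=(q[2]-q[1])+(q[3]-q[0])
    print(n,c.round(4),'len01',np.linalg.norm(e)/2,'ang',np.arctan2(e[1],e[0]).round(3),'len12',np.linalg.norm(g)/2,'ang',np.arctan2(g[1],g[0]).round(3))
rect('stairs',[(70,80),(125,97),(90,190),(37,170)],[.03,.03,.01,.01])
rect('bridge',[(150,125),(262,80),(285,120),(175,170)],.026)
rect('tower',[(435,45),(487,80),(455,123),(402,88)],.05)
rect('house',[(572,72),(660,38),(685,78),(590,118)],.024)
d=back('top0',C([(162,512),(70,457),(375,405),(38,296),(435,278),(455,538),(48,555)]),[.045,.045,.067,.045,.045,.045,.045])
print('dot,wedge,button,corners\n',d)
e=d[4]-d[3]+d[5]-d[6]; print('boxaxis',np.arctan2(e[1],e[0]))
print('boxc',d[3:].mean(0))
print('bar',back('top0',C([(160,415),(190,365),(200,470),(181,415),(181,450)]),[.055,.089,.089,.089,.089]))
print('plate',back('top0',[(328,178),(285,178),(372,178),(328,136),(328,221)],.02))
print('box rim',back('top0',[(145,178),(228,172),(237,269),(151,276)],.065))
print('paper,cap,sq',back('top0',[(262,310),(417,291),(387,293),(308,306),(391,341)],[.03,.036,.005,.005,.005]))
print('panel',back('top0',[(382,138),(394,137),(397,193),(385,196)],.13))
for n in['side0']:
  print('side: tower base corner, stairs',back(n,[(300+145/5,200+287/5),(300+122/5,200+535/5),(300+222/5,200+570/5)],0))
```

```text
stairs [0.4363 0.124  0.02  ] len01 0.028207135622037187 ang -1.926 len12 0.05219389332096238 ang 2.731
bridge [0.4397 0.0558 0.026 ] len01 0.05931114987925963 ang -1.192 len12 0.0240676650300772 ang -2.653
tower [ 0.4554 -0.0548  0.05  ] len01 0.03053297397896249 ang -2.185 len12 0.02614349823569904 ang 2.466
house [ 0.4581 -0.1468  0.024 ] len01 0.04906365762965496 ang -1.213 len12 0.023781557980922963 ang -2.71
dot,wedge,button,corners
 [[ 0.4776 -0.2912  0.045 ]
 [ 0.5056 -0.2473  0.045 ]
 [ 0.5251 -0.3902  0.067 ]
 [ 0.5852 -0.2348  0.045 ]
 [ 0.5896 -0.4309  0.045 ]
 [ 0.4614 -0.4341  0.045 ]
 [ 0.458  -0.2346  0.045 ]]
boxaxis -1.5510819954723944
boxc [ 0.52355 -0.3336   0.045  ]
bar [[ 0.5241 -0.2896  0.055 ]
 [ 0.5438 -0.2956  0.089 ]
 [ 0.494  -0.2981  0.089 ]
 [ 0.5202 -0.2903  0.089 ]
 [ 0.5037 -0.2896  0.089 ]]
plate [[ 0.6436  0.0153  0.02  ]
 [ 0.646   0.1227  0.02  ]
 [ 0.6411 -0.095   0.02  ]
 [ 0.7506  0.0126  0.02  ]
 [ 0.5354  0.018   0.02  ]]
box rim [[0.6444 0.4541 0.065 ]
 [0.6545 0.2557 0.065 ]
 [0.421  0.2369 0.065 ]
 [0.4097 0.4397 0.065 ]]
paper,cap,sq [[ 0.3206  0.1838  0.03  ]
 [ 0.357  -0.1944  0.036 ]
 [ 0.3528 -0.1249  0.005 ]
 [ 0.3258  0.0728  0.005 ]
 [ 0.2342 -0.1309  0.005 ]]
panel [[ 0.7111 -0.1097  0.13  ]
 [ 0.7128 -0.1373  0.13  ]
 [ 0.5832 -0.1397  0.13  ]
 [ 0.5769 -0.1122  0.13  ]]
side: tower base corner, stairs [[ 0.4546 -0.0369  0.    ]
 [ 0.4642  0.1285 -0.    ]
 [ 0.4247  0.1488  0.    ]]
```

Emit:
move_arm(moves=[0.28,-0.496,-0.08,-0.91,0.055,0.28,-0.496,-0.08,-0.91,0.055,0.28,-0.496,-0.08,-0.91,0.055,0.28,-0.496,-0.08,-0.91,0.055,0.28,-0.496,-0.08,-0.91,0.055,0.28,-0.496,-0.08,-0.91,0.055,0.28,-0.496,-0.08,-0.91,0.055,0.28,-0.496,-0.08,-0.91,0.055,0.28,-0.496,-0.08,-0.91,0.055,0.28,-0.496,-0.08,-0.91,0.055,0.28,-0.496,-0.08,-0.91,0.055,0.28,-0.496,-0.08,-0.91,0.055], newtons=40)

```text
clock: 1.1
tcp_pos: [0.4042, 0.1191, 0.1695]
orientation: [0.0, 0.562, 0.827, 0.0]
wrist_force: [0.3, 0.2, 0.7]
finger_gap: 0.0549
grip_force: 0.0
```

Emit:
move_arm(moves=[0.035,-0.062,-0.03,0,0.055,0.035,-0.062,-0.03,0,0.055,0.035,-0.062,-0.03,0,0.055])

```text
clock: 1.35
tcp_pos: [0.4405, 0.0544, 0.1375]
orientation: [0.0, 0.564, 0.826, -0.001]
wrist_force: [1.0, 0.3, 0.5]
finger_gap: 0.0551
grip_force: 0.0
```

```bash
cat >> h.py <<'E'
def st():
    s=env.get_state(); q=s['orientation']; yaw=(2*np.arctan2(q[2],q[1])-np.pi/2+np.pi/2)%np.pi-np.pi/2
    print('t',round(s['clock'],2),'tcp',s['tcp_pos'].round(4),'yaw',round(yaw,3),'gap',round(s['finger_gap'],4),'grip',round(s['grip_force'],1),'j6',round(s['joint_pos'][5],2)); return s
E
python3 - <<'E'
from h import *
st(); snap('wrist','w1'); st()
print(proj('w1',[[.4397,.0558,.026]]))
E
```

```text
t 1.35 tcp [0.4405 0.0544 0.1375] yaw 0.372 gap 0.0551 grip 0.0 j6 1.14
t 1.4 tcp [0.439  0.0565 0.1382] yaw 0.373 gap 0.0548 grip 0.0 j6 1.14
[[322.3 234.1]]
```

View pics/w1.png

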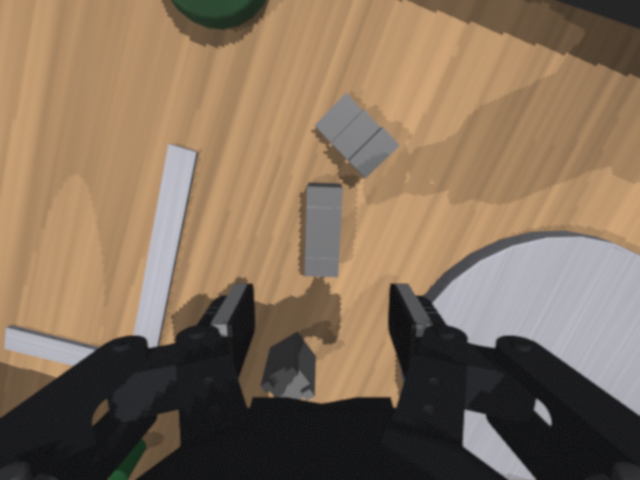

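Wrist view: the bridge lies along the image vertical at (322,230), exactly where it was projected, between the fingers' lanes. Stairs corners are at (348,94),(316,128),(362,177),(398,144).

Run:
```python
from h import *
q=back('w1',[(309,188),(342,188),(337,276),(304,276)],.026); print(q,q.mean(0)); e=q[2]-q[1]+q[3]-q[0]; print(np.arctan2(e[1],e[0]))
q=back('w1',[(348,94),(316,128),(362,177),(398,144)],[.01,.01,.03,.03]); print(q,q.mean(0)); e=q[2]-q[1]+q[3]-q[0]; print(np.arctan2(e[1],e[0]))
```

```text
[[0.4198 0.0823 0.026 ]
 [0.4404 0.0903 0.026 ]
 [0.4607 0.0307 0.026 ]
 [0.4388 0.0222 0.026 ]] [0.439925 0.056375 0.026   ]
-1.253563813945352
[[0.4221 0.1484 0.01  ]
 [0.41   0.1203 0.01  ]
 [0.4495 0.1021 0.03  ]
 [0.4628 0.1297 0.03  ]] [0.4361   0.125125 0.02    ]
-0.4312210672668499
```

Emit:
move_arm(moves=[0,0,-0.1,-0.05,0.055,0,0,-0.1,-0.05,0.055,0,0,-0.1,-0.05,0.055,0,0,-0.127,-0.05,0.055,0,0,-0.127,-0.05,0.055,0,0,-0.127,-0.05,0,0,0,-0.127,-0.05,0,0,0,-0.127,-0.05,0,0,0,-0.127,-0.05,0,0,0,-0.127,-0.05,0,0,0,-0.08,-0.05,0,0,0,-0.04,-0.05,0], newtons=40)

```text
clock: 2.4
tcp_pos: [0.4365, 0.0591, 0.0959]
orientation: [-0.002, 0.582, 0.813, -0.001]
wrist_force: [1.6, -0.8, -1.5]
finger_gap: 0.0234
grip_force: 39.7
```

Emit:
move_arm(moves=[0.161,-0.002,0,-0.32,0,0.161,-0.002,0,-0.32,0,0.161,-0.002,0,-0.32,0,0.161,-0.002,0,-0.32,0,0.161,-0.002,0,-0.32,0,0.161,-0.002,-0.035,-0.32,0,0.161,-0.002,-0.055,-0.32,0,0.161,-0.002,-0.065,-0.32,0,0.161,-0.002,-0.065,-0.32,0])

```text
clock: 3.15
tcp_pos: [0.5996, 0.057, 0.0319]
orientation: [0.0, 0.704, 0.71, 0.0]
wrist_force: [0.2, 0.9, -0.3]
finger_gap: 0.0233
grip_force: 43.7
```

Emit:
move_arm(moves=[0,0,0,0,0.05,0,0,0,0,0.05,0,0,0,0,0.05,0,0,0.04,0,0.05,0,0,0.08,0,0.055,-0.159,0.067,0.1,1.14,0.055,-0.159,0.067,0.1,1.14,0.055,-0.159,0.067,0.1,1.14,0.055,-0.159,0.067,0.1,1.14,0.055,-0.159,0.067,0.1,1.14,0.055,-0.159,0.067,0.1,1.14,0.055,-0.159,0.067,0.1,1.14,0.055])

```text
clock: 4.15
tcp_pos: [0.4399, 0.1246, 0.1319]
orientation: [0.001, 0.334, 0.943, 0.0]
wrist_force: [0.2, -0.1, -0.0]
finger_gap: 0.0552
grip_force: 0.0
```

Run:
```python
from h import *
st(); snap('wrist','w2'); snap('top','t2')
print(proj('w2',[[.4363,.125,.02],[.4554,-.0548,.05]]), proj('t2',[[.4363,.125,.02],[.4554,-.0548,.05],[.4581,-.1468,.03]]))
```

```text
t 4.15 tcp [0.4399 0.1246 0.1319] yaw 0.891 gap 0.0552 grip 0.0 j6 0.78
[[319.6 232.4]
 [138.6 419. ]] [[285.7 261.9]
 [359.  251.8]
 [395.7 250.2]]
```

View pics/w2.png

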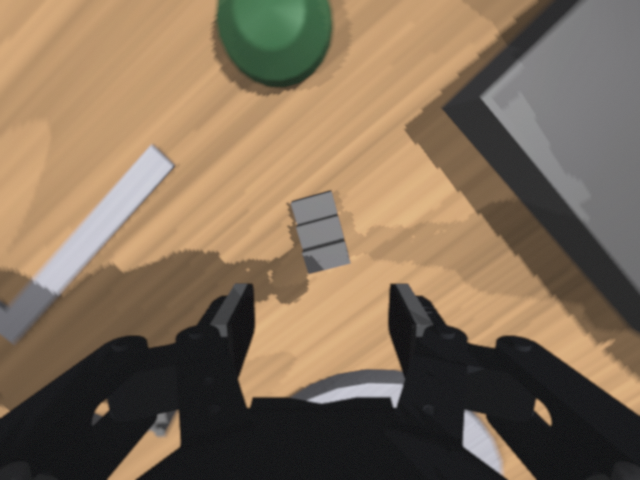

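The stairs have not moved, at (320,231). Finish the turn, then grasp.

Emit:
move_arm(moves=[0.001,-0.001,-0.04,0.25,0.055,0.001,-0.001,-0.08,0.25,0.055,0.001,-0.001,-0.1,0.25,0.055,0.001,-0.001,-0.123,0.25,0.055,0.001,-0.001,-0.123,0.25,0.055,0.001,-0.001,-0.123,0.25,0,0.001,-0.001,-0.123,0.25,0,0.001,-0.001,-0.123,0.25,0,0.001,-0.001,-0.123,0.25,0,0.001,-0.001,-0.085,0.25,0,0.001,-0.001,-0.045,0.25,0,0.001,-0.001,-0.02,0.25,0], newtons=40)

```text
clock: 5.25
tcp_pos: [0.4427, 0.1231, 0.1144]
orientation: [0.001, 0.217, 0.976, 0.0]
wrist_force: [1.3, 0.7, -0.5]
finger_gap: 0.0291
grip_force: 39.8
```

Emit:
move_arm(moves=[0.249,-0.069,0,-1.14,0,0.249,-0.069,0,-1.14,0,0.249,-0.069,0,-1.14,0,0.249,-0.069,0,-1.14,0,0.249,-0.069,0,-1.14,0,0.249,-0.069,0,-1.14,0,0.249,-0.069,0,-1.14,0,0.249,-0.069,0,-1.14,0,0.249,-0.069,-0.02,-1.14,0,0.249,-0.069,-0.06,-1.14,0,0.249,-0.069,-0.081,-1.14,0,0.249,-0.069,-0.081,-1.14,0])

```text
clock: 6.25
tcp_pos: [0.6911, 0.0539, 0.0293]
orientation: [0.0, 0.71, 0.704, 0.0]
wrist_force: [0.0, 0.8, -0.5]
finger_gap: 0.0289
grip_force: 41.8
```

Emit:
move_arm(moves=[0,0,0,0,0.05,0,0,0,0,0.05,0,0,0,0,0.05,0,0,0.04,0,0.05,0,0,0.08,0,0.055,-0.234,-0.111,0.1,-0.67,0.055,-0.234,-0.111,0.1,-0.67,0.055,-0.234,-0.111,0.1,-0.67,0.055,-0.234,-0.111,0.1,-0.67,0.055,-0.234,-0.111,0.1,-0.67,0.055,-0.234,-0.111,0.1,-0.67,0.055,-0.234,-0.111,0.1,-0.67,0.055])

```text
clock: 7.25
tcp_pos: [0.4509, -0.0575, 0.1302]
orientation: [-0.001, 0.903, 0.43, -0.002]
wrist_force: [-1.0, 0.0, -0.4]
finger_gap: 0.055
grip_force: 0.0
```

Run:
```python
from h import *
st(); snap('wrist','w3'); snap('top','t3')
print(proj('w3',[[.4554,-.0548,.05],[.4581,-.1468,.03]]))
```

```text
t 7.25 tcp [ 0.4509 -0.0575  0.1302] yaw -0.681 gap 0.055 grip 0.0 j6 1.95
[[324.8 240.4]
 [409.  327.5]]
```

View pics/w3.png

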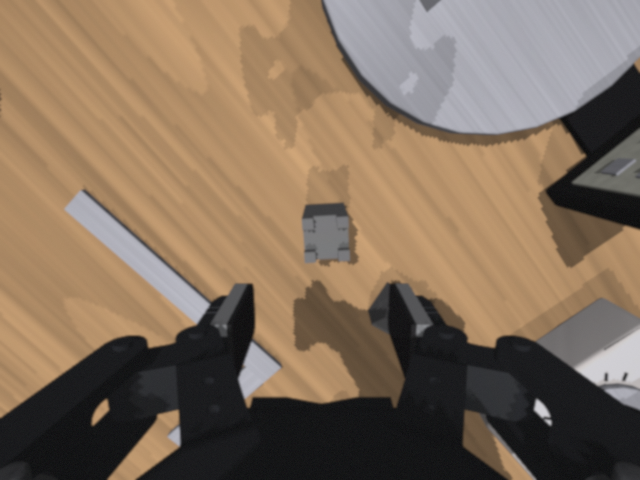

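The tower is in place and aligned, at (326,240). Grasp it.

Emit:
move_arm(moves=[0,0.001,-0.04,0,0.055,0,0.001,-0.08,0,0.055,0,0.001,-0.1,0,0.055,0,0.001,-0.117,0,0.055,0,0.001,-0.117,0,0.055,0,0.001,-0.117,0,0,0,0.001,-0.117,0,0,0,0.001,-0.117,0,0,0,0.001,-0.117,0,0,0,0.001,-0.085,0,0,0,0.001,-0.045,0,0,0,0.001,-0.02,0,0], newtons=40)

```text
clock: 8.35
tcp_pos: [0.4579, -0.0562, 0.1136]
orientation: [0.001, 0.902, 0.432, 0.001]
wrist_force: [0.8, 0.2, 0.3]
finger_gap: 0.0279
grip_force: 39.6
```

Emit:
move_arm(moves=[0.234,0.035,0,0.68,0,0.234,0.035,0,0.68,0,0.234,0.035,0,0.68,0,0.234,0.035,0,0.68,0,0.234,0.035,0,0.68,0,0.234,0.035,0,0.68,0,0.234,0.035,-0.03,0.68,0,0.234,0.035,-0.06,0.68,0,0.234,0.035,-0.075,0.68,0,0.234,0.035,-0.075,0.68,0])

```text
clock: 9.18
tcp_pos: [0.6906, -0.0208, 0.0339]
orientation: [-0.0, 0.706, 0.708, -0.0]
wrist_force: [0.1, -0.5, 0.7]
finger_gap: 0.0274
grip_force: 39.8
```

Emit:
move_arm(moves=[0,0,0,0,0.05,0,0,0,0,0.05,0,0,0,0,0.05,0,0,0.04,0,0.05,0,0,0.08,0,0.055,-0.232,-0.127,0.1,0.36,0.055,-0.232,-0.127,0.1,0.36,0.055,-0.232,-0.127,0.1,0.36,0.055,-0.232,-0.127,0.1,0.36,0.055,-0.232,-0.127,0.1,0.36,0.055,-0.232,-0.127,0.1,0.36,0.055,-0.232,-0.127,0.1,0.36,0.055])

```text
clock: 10.18
tcp_pos: [0.4546, -0.149, 0.136]
orientation: [-0.0, 0.569, 0.822, -0.001]
wrist_force: [-0.5, 0.4, 0.3]
finger_gap: 0.0551
grip_force: 0.0
```

Run:
```python
from h import *
st(); snap('wrist','w4'); snap('top','t4')
print(proj('w4',[[.4581,-.1468,.036]]))
a=cv2.imread('pics/w4.png')[60:420,80:560]; t=cv2.imread('pics/t4.png')[110:270,240:520]
M=np.zeros((600,800,3),np.uint8); M[:360,:480]=a; 
M[360:,:420]=cv2.resize(t,(420,240)); cv2.imwrite('pics/m4.png',M)
```

```text
t 10.18 tcp [ 0.4546 -0.149   0.136 ] yaw 0.361 gap 0.0551 grip 0.0 j6 0.73
[[328.8 239.6]]
```

View pics/m4.png

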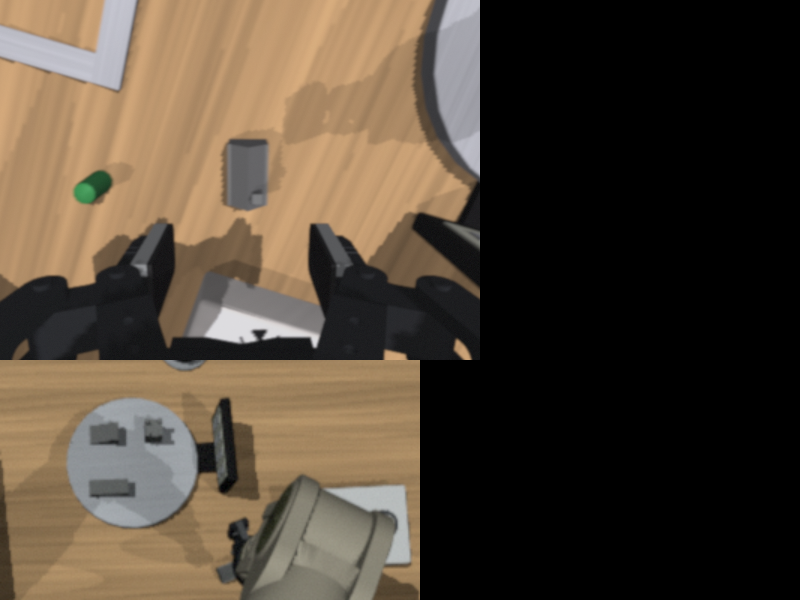

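House at (327,235) in the full wrist image, aligned and where it was expected. The top view shows bridge, stairs and tower standing on the plate. Grasp the house.

Emit:
move_arm(moves=[0,0,-0.04,0,0.055,0,0,-0.08,0,0.055,0,0,-0.1,0,0.055,0,0,-0.123,0,0.055,0,0,-0.123,0,0.055,0,0,-0.123,0,0,0,0,-0.123,0,0,0,0,-0.123,0,0,0,0,-0.123,0,0,0,0,-0.085,0,0,0,0,-0.045,0,0,0,0,-0.02,0,0], newtons=40)

```text
clock: 11.28
tcp_pos: [0.4601, -0.1485, 0.1191]
orientation: [0.002, 0.568, 0.823, 0.0]
wrist_force: [0.6, -0.9, -0.0]
finger_gap: 0.0272
grip_force: 39.7
```

Emit:
move_arm(moves=[0.06,0.117,0,-0.36,0,0.06,0.117,0,-0.36,0,0.06,0.117,0,-0.36,0,0.142,0.117,0,-0.36,0,0.142,0.117,0,-0.36,0,0.142,0.117,0,-0.36,0,0.142,0.117,-0.03,-0.36,0,0.142,0.117,-0.06,-0.36,0,0.142,0.117,-0.081,-0.36,0,0.142,0.117,-0.081,-0.36,0])

```text
clock: 12.12
tcp_pos: [0.6008, -0.0307, 0.0326]
orientation: [-0.0, 0.706, 0.708, -0.0]
wrist_force: [-0.6, 0.4, -0.4]
finger_gap: 0.0271
grip_force: 43.5
```

Emit:
move_arm(moves=[0,0,0,0,0.05,0,0,0,0,0.05,0,0,0,0,0.05,0,0,0.04,0,0.05,0,0,0.08,0,0.05,-0.04,-0.04,0.12,0.2,0.05,-0.077,-0.06,0.14,1.59,0.05,-0.077,-0.26,0.14,1.59,0.05,-0.077,-0.26,0.14,1.59,0.05,-0.077,-0.26,0.14,1.59,0.05,-0.077,-0.26,0.14,1.59,0.05,-0.077,-0.26,0.14,1.59,0.05])

```text
clock: 13.12
tcp_pos: [0.5259, -0.2719, 0.1742]
orientation: [0.001, 0.354, 0.935, -0.0]
wrist_force: [0.5, -0.4, -0.5]
finger_gap: 0.0502
grip_force: 0.0
```

Emit:
move_arm(moves=[0,0,0,0.72,0.05,0,0,0,0.72,0.05,0,0,0,0.72,0.05,0,0,0,0.72,0.05,0,0,0,0.72,0.05,0,0,0,0.72,0.05,0,0,0,0.72,0.05])

```text
clock: 13.7
tcp_pos: [0.5263, -0.2703, 0.1736]
orientation: [0.001, 0.003, 1.0, -0.0]
wrist_force: [-1.0, -1.1, 0.4]
finger_gap: 0.0502
grip_force: 0.0
```

Run:
```python
from h import *
st(); snap('wrist','w5'); snap('top','t5')
print(proj('w5',[[.523,-.290,.089],[.4776,-.2912,.045],[.5056,-.2473,.045],[.5251,-.3902,.067]]))
a=cv2.imread('pics/w5.png'); t=cv2.imread('pics/t5.png')[120:240,270:390]
M=np.zeros((600,800,3),np.uint8); M[:400,:500]=a[40:440,70:570]; 
M[300:,500:]=cv2.resize(t,(300,300)); cv2.imwrite('pics/m5.png',M)
```

```text
t 13.7 tcp [ 0.5263 -0.2703  0.1736] yaw 1.564 gap 0.0502 grip 0.0 j6 -0.6
[[290.7 244.1]
 [292.1 164.9]
 [353.7 203.7]
 [146.5 239.1]]
```

View pics/m5.png

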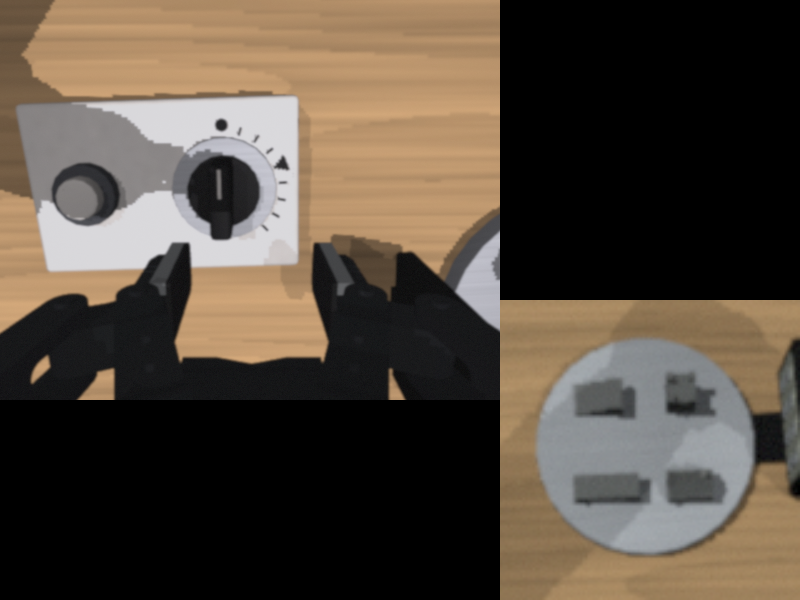

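Dot (291,164), wedge (352,202), button (148,238) and the upright bar all match their projections, and all four pieces are on the plate. Grip the dial.

Emit:
move_arm(moves=[-0.003,-0.02,-0.04,0.01,0.05,-0.003,-0.02,-0.08,0.01,0.05,-0.003,-0.02,-0.102,0.01,0.05,-0.003,-0.02,-0.102,0.01,0.05,-0.003,-0.02,-0.102,0.01,0.05,-0.003,-0.02,-0.102,0.01,0,-0.003,-0.02,-0.102,0.01,0,-0.003,-0.02,-0.102,0.01,0,-0.003,-0.02,-0.102,0.01,0,-0.003,-0.02,-0.102,0.01,0,-0.003,-0.02,-0.102,0.01,0], newtons=30)

```text
clock: 14.72
tcp_pos: [0.5244, -0.2903, 0.0729]
orientation: [0.002, -0.001, 1.0, -0.001]
wrist_force: [-1.0, 2.8, 6.4]
finger_gap: 0.0134
grip_force: 32.3
```

Emit:
move_arm(moves=[0,0,0,-0.12,0,0,0,0,-0.24,0,0,0,0,-0.36,0,0,0,0,-0.48,0,0,0,0,-0.6,0,0,0,0,-0.72,0,0,0,0,-0.84,0,0,0,0,-0.96,0,0,0,0,-1.08,0,0,0,0,-1.2,0,0,0,0,-1.2,0,0,0,0,-1.2,0])

```text
clock: 15.72
tcp_pos: [0.5242, -0.2906, 0.0729]
orientation: [0.002, 0.564, 0.826, -0.0]
wrist_force: [-1.4, 1.0, 5.6]
finger_gap: 0.0133
grip_force: 32.3
```

Emit:
move_arm(moves=[0,0,0,0,0.05,0,0,0,0,0.05,0,0,0,0,0.05,0,0,0.04,0,0.05,0,0,0.08,0,0.05,0.001,-0.04,0.08,0,0,0.001,-0.08,0.08,0,0,0.001,-0.1,0.08,0,0,0.001,-0.1,0.08,0,0,0.001,-0.1,0.08,0,0])

```text
clock: 16.55
tcp_pos: [0.5237, -0.3911, 0.15]
orientation: [-0.0, 0.565, 0.825, 0.0]
wrist_force: [0.2, 0.7, 0.2]
finger_gap: 0.0001
grip_force: 0.0
```

Run:
```python
from h import *
st(); snap('wrist','w6'); snap('top','t6'); snap('side','s6')
print(proj('w6',[[.523,-.290,.089],[.4776,-.2912,.045],[.5056,-.2473,.045],[.5251,-.3902,.067]]))
a=cv2.imread('pics/w6.png'); t=cv2.imread('pics/t6.png')[120:240,270:390]; s=cv2.imread('pics/s6.png')[140:220,260:340]
M=np.zeros((600,800,3),np.uint8); M[:480,:480]=a[:480,160:640]; 
M[300:,500:]=cv2.resize(t,(300,300)); M[:300,500:]=cv2.resize(s,(300,300)); cv2.imwrite('pics/m6.png',M)
```

```text
t 16.55 tcp [ 0.5237 -0.3911  0.15  ] yaw 0.37 gap 0.0001 grip 0.0 j6 0.44
[[395.5  77.8]
 [311.1  62.3]
 [383.3   4.1]
 [325.3 247.8]]
```

View pics/m6.png

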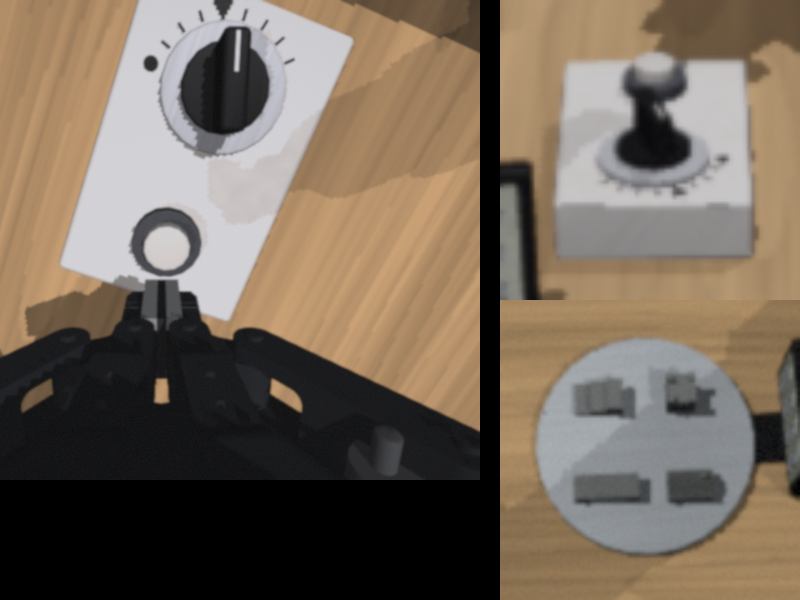

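Run:
```python
from h import *
q=back('w6',[(398,30),(396,72)],.089); e=q[0]-q[1]; a=np.arctan2(e[1],e[0]); print(q,a)
m=back('w6',[(160+223,5),(160+150,63),(160+167,247)],[.045,.045,.067]); ax=np.array([.523,-.29]); print(m)
for p in m: v=p[:2]-ax; print(np.arctan2(v[1],v[0]),np.linalg.norm(v))
```

```text
[[ 0.5154 -0.2702  0.089 ]
 [ 0.5222 -0.2875  0.089 ]] 1.945308769696141
[[ 0.5056 -0.2478  0.045 ]
 [ 0.4772 -0.2918  0.045 ]
 [ 0.5259 -0.3893  0.067 ]]
1.9618800148797468 0.04564646755226518
-3.102311559656449 0.04583535753105893
-1.5416001943394595 0.09934233739951964
```

The pointer lies at 1.945 rad against 1.962 for the wedge, which is well within tolerance, and the pieces are still on the plate. Press the button.

Emit:
move_arm(moves=[0.002,0.001,-0.04,0,0,0.002,0.001,-0.07,0,0,0.002,0.001,-0.076,0,0,0.002,0.001,-0.08,0,0,0.002,0.001,-0.082,0,0,0.002,0.001,-0.083,0,0,0.002,0.001,-0.083,0,0,0.002,0.001,-0.083,0,0])

```text
clock: 17.37
tcp_pos: [0.527, -0.3895, 0.0695]
orientation: [0.001, 0.564, 0.826, 0.0]
wrist_force: [-0.3, 2.3, 4.7]
finger_gap: -0.0003
grip_force: 2.3
```

Emit:
move_arm(moves=[0,0,-0.001,0,0,0,0,-0.002,0,0,0,0,-0.003,0,0,0,0,-0.003,0,0])

```text
clock: 17.7
tcp_pos: [0.5272, -0.3896, 0.0688]
orientation: [0.002, 0.564, 0.826, -0.0]
wrist_force: [-5.3, 6.7, 19.0]
finger_gap: -0.0004
grip_force: 10.0
```

Emit:
move_arm(moves=[0,0,0.04,0,0,0,0,0.08,0,0,0,0,0.12,0,0,0.073,0.447,0.125,-0.37,0.055,0.073,0.447,0.125,-0.37,0.055,0.073,0.447,0.125,-0.37,0.055,0.073,0.447,0.125,-0.37,0.055,0.073,0.447,0.125,-0.37,0.055,0.073,0.447,0.125,-0.37,0.055,0.073,0.447,0.125,-0.37,0.055,0.073,0.447,0.125,-0.37,0.055,0.073,0.447,0.125,-0.37,0.055])

```text
clock: 18.7
tcp_pos: [0.5877, -0.0176, 0.1895]
orientation: [0.001, 0.707, 0.708, 0.001]
wrist_force: [-0.1, -0.4, -0.6]
finger_gap: 0.0547
grip_force: 0.0
```

Run:
```python
from h import *
st(); snap('wrist','w7'); snap('side','s7')
print(proj('w7',[[.6,.057,.046],[.69,.059,.04],[.69,-.0208,.07],[.6,-.0307,.05]]))
print(proj('s7',[[.6,.057,.046],[.69,.059,.04],[.69,-.0208,.07],[.6,-.0307,.05]]))
```

```text
t 18.7 tcp [ 0.5877 -0.0176  0.1895] yaw 0.001 gap 0.0547 grip 0.0 j6 1.4
[[338.7 125.1]
 [459.8 122.6]
 [464.2 237.2]
 [337.5 242.9]]
[[258.5 266.4]
 [214.8 269. ]
 [219.  234.9]
 [262.1 240.2]]
```

View pics/w7.png

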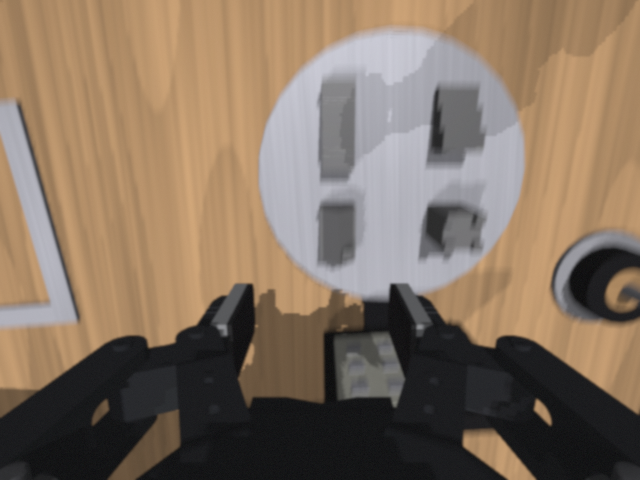

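All four pieces stand as placed: bridge (337,130), house (337,235), stairs (458,125), tower (462,230). House first, into the box.

Emit:
move_arm(moves=[0.012,-0.014,-0.04,0,0.055,0.012,-0.014,-0.08,0,0.055,0.012,-0.014,-0.12,0,0.055,0.012,-0.014,-0.14,0,0.055,0.012,-0.014,-0.156,0,0.055,0.012,-0.014,-0.156,0,0.055,0.012,-0.014,-0.156,0,0,0.012,-0.014,-0.156,0,0,0.012,-0.014,-0.156,0,0,0.012,-0.014,-0.156,0,0,0.012,-0.014,-0.116,0,0,0.012,-0.014,-0.076,0,0], newtons=40)

```text
clock: 19.8
tcp_pos: [0.5965, -0.0327, 0.112]
orientation: [-0.002, 0.706, 0.708, -0.001]
wrist_force: [1.5, 0.2, -0.5]
finger_gap: 0.0269
grip_force: 39.7
```

Emit:
move_arm(moves=[-0.014,0.425,0.025,0.07,0,-0.014,0.425,0.025,0.07,0,-0.014,0.425,0.025,0.07,0,-0.014,0.425,0.025,0.07,0,-0.014,0.425,0.025,0.07,0,-0.014,0.425,0.025,0.07,0,-0.014,0.425,0.025,0.07,0,-0.014,0.425,0.025,0.07,0,-0.014,0.425,0.025,0.07,0,-0.014,0.425,0.025,0.07,0,-0.014,0.425,0.025,0.07,0,-0.014,0.425,0.025,0.07,0])

```text
clock: 20.8
tcp_pos: [0.5841, 0.3959, 0.1386]
orientation: [0.0, 0.679, 0.734, 0.001]
wrist_force: [-0.6, -0.8, 0.0]
finger_gap: 0.0274
grip_force: 39.8
```

Emit:
move_arm(moves=[0,-0.002,-0.04,0,0,0,-0.002,-0.08,0,0,0,-0.002,-0.1,0,0,0,-0.002,-0.116,0,0,0,-0.002,-0.116,0,0,0,-0.002,-0.116,0,0.05,0,-0.002,-0.116,0,0.05,0,-0.002,-0.116,0,0.05,0,-0.002,-0.076,0,0.05,0,-0.002,-0.036,0,0.05,0,-0.002,0,0,0.055,0,-0.002,0,0,0.055])

```text
clock: 21.8
tcp_pos: [0.589, 0.392, 0.1485]
orientation: [0.003, 0.681, 0.732, 0.007]
wrist_force: [0.9, 0.7, 1.1]
finger_gap: 0.0547
grip_force: 0.0
```

Emit:
move_arm(moves=[0.016,-0.335,0,-0.07,0.055,0.016,-0.335,0,-0.07,0.055,0.016,-0.335,0,-0.07,0.055,0.016,-0.335,0,-0.07,0.055,0.016,-0.335,0,-0.07,0.055,0.016,-0.335,0,-0.07,0.055,0.016,-0.335,0,-0.07,0.055,0.016,-0.335,0,-0.07,0.055,0.016,-0.335,0,-0.07,0.055,0.016,-0.335,0,-0.07,0.055])

```text
clock: 22.63
tcp_pos: [0.6012, 0.052, 0.1387]
orientation: [0.001, 0.708, 0.706, 0.001]
wrist_force: [-0.2, 0.7, -0.5]
finger_gap: 0.0549
grip_force: 0.0
```

Run:
```python
from h import *
st(); snap('wrist','w8'); snap('side','s8')
print(proj('w8',[[.6,.057,.046],[.69,.059,.04],[.69,-.0208,.07]]))
a=cv2.imread('pics/s7.png'); b=cv2.imread('pics/s8.png')
M=np.hstack([cv2.resize(cv2.imread('pics/w8.png')[:360],(400,225)),np.zeros((225,400,3),np.uint8)])
M=np.vstack([M,np.hstack([cv2.resize(b[200:440,180:380],(300,360)),cv2.resize(a[200:440,180:380],(300,360)),np.zeros((360,200,3),np.uint8)])])
cv2.imwrite('pics/m8.png',M)
```

```text
t 22.63 tcp [0.6012 0.052  0.1387] yaw -0.003 gap 0.0549 grip 0.0 j6 1.53
[[320.1 235.9]
 [457.4 230. ]
 [462.8 363.8]]
```

View pics/m8.png

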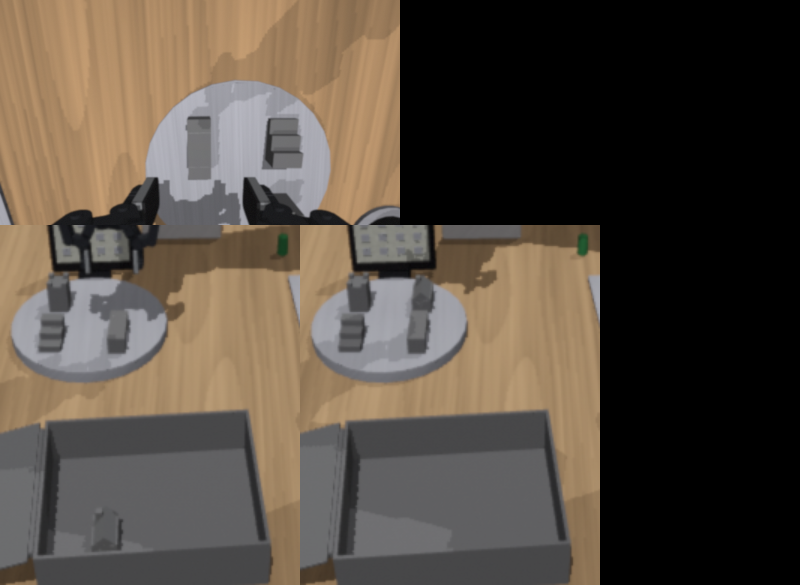

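The house stands in the box, and bridge (320,236), stairs and tower are unmoved. Grasp the bridge.

Emit:
move_arm(moves=[0,0.003,-0.04,0,0.055,0,0.003,-0.08,0,0.055,0,0.003,-0.106,0,0.055,0,0.003,-0.106,0,0.055,0,0.003,-0.106,0,0.055,0,0.003,-0.106,0,0,0,0.003,-0.106,0,0,0,0.003,-0.106,0,0,0,0.003,-0.106,0,0,0,0.003,-0.066,0,0,0,0.003,-0.026,0,0,0,0.003,0,0,0], newtons=40)

```text
clock: 23.73
tcp_pos: [0.6018, 0.0579, 0.142]
orientation: [0.002, 0.706, 0.708, 0.001]
wrist_force: [1.6, 1.1, 0.1]
finger_gap: 0.0231
grip_force: 39.6
```

Emit:
move_arm(moves=[-0.127,0.329,0,0.07,0,-0.127,0.329,0,0.07,0,-0.127,0.329,0,0.07,0,-0.127,0.329,0,0.07,0,-0.127,0.329,0,0.07,0,-0.127,0.329,0,0.07,0,-0.127,0.329,0,0.07,0,-0.127,0.329,0,0.07,0,-0.127,0.329,0,0.07,0,-0.127,0.329,0,0.07,0,-0.127,0.329,-0.02,0.07,0,-0.127,0.329,-0.04,0.07,0])

```text
clock: 24.73
tcp_pos: [0.475, 0.3879, 0.0995]
orientation: [0.001, 0.681, 0.732, 0.002]
wrist_force: [-0.1, -0.2, -1.1]
finger_gap: 0.023
grip_force: 39.6
```

Emit:
move_arm(moves=[0,-0.002,-0.04,0,0,0,-0.002,-0.065,0,0,0,-0.002,-0.077,0,0,0,-0.002,-0.077,0,0,0,-0.002,-0.077,0,0.05,0,-0.002,-0.077,0,0.05,0,-0.002,-0.077,0,0.05,0,-0.002,-0.037,0,0.05,0,-0.002,0.003,0,0.05,0,-0.002,0.038,0,0.055,0.05,-0.08,0.04,-0.07,0.055,0.08,-0.13,0.04,-0.07,0.055])

```text
clock: 25.73
tcp_pos: [0.5201, 0.3165, 0.1417]
orientation: [0.002, 0.706, 0.709, 0.004]
wrist_force: [0.8, -1.1, -1.0]
finger_gap: 0.0551
grip_force: 0.0
```

Emit:
move_arm(moves=[0.17,-0.262,0,0,0.055,0.17,-0.262,0,0,0.055,0.17,-0.262,0,0,0.055,0.17,-0.262,0,0,0.055,0.17,-0.262,0,0,0.055,0.17,-0.262,0,0,0.055,0.17,-0.262,0,0,0.055,0.17,-0.262,0,0,0.055,0.17,-0.262,0,0,0.055,0.17,-0.262,0,0,0.055])

```text
clock: 26.57
tcp_pos: [0.6887, 0.0507, 0.1373]
orientation: [0.0, 0.707, 0.707, 0.0]
wrist_force: [-0.2, 0.5, -0.3]
finger_gap: 0.055
grip_force: 0.0
```

Run:
```python
from h import *
st(); snap('wrist','w9'); snap('side','s9')
print(proj('w9',[[.69,.059,.04],[.69,-.0208,.07]]))
# movement check against s8 in plate region
a=cv2.imread('pics/s8.png').astype(int); b=cv2.imread('pics/s9.png').astype(int)
for n,(x,y) in dict(stairs=(215,269),tower=(219,240)).items():
    print(n,np.abs(a-b)[y-15:y+15,x-15:x+15].mean())
g=cv2.cvtColor(cv2.imread('pics/w9.png'),cv2.COLOR_BGR2GRAY)
print(g[150:320:12,250:400:10])
```

```text
t 26.57 tcp [0.6887 0.0507 0.1373] yaw -0.001 gap 0.055 grip 0.0 j6 1.53
[[324.2 229.2]
 [324.6 364. ]]
stairs 6.802222222222222
tower 25.406296296296297
[[178 180 181 183 178 184 177 178 158 128 131 139 133 134 143]
 [180 180 183 184 180 184 177 177 158 154 155 140 133 147 148]
 [182 179 180 182 179 182 177 177 180 154 153 162 131 128 148]
 [182 180 179 180 180 180 149 149 151 149 155 180 174 128 129]
 [181 181 177 179 178 155 116 114 115 115 164 180 172 177 127]
 [178 182 178 178 180 149  99  99  99  99 152 179 173 175 177]
 [178 181 176 178 183 142 115 114 114 114 150 162 171 173 175]
 [174 178 178 177 181 132 111 109 108 108 149 154 172 172 174]
 [173 178 176 176 177 127 113 112 110 110 151 176 171 171 172]
 [173 179 174 175 174 127 114 112 112 113 172 174 171 171 172]
 [171 178 172 174 171 137 125 126 133 164 172 173 171 171 171]
 [153 176 172 173 171 171 168 173 171 170 171 171 170 169 159]
 [ 18 105 160 169 172 169 167 158 143 139  74 127 168 167  46]
 [ 18 104 138 169 172 170 145 143 142 116  75  87 167 166  32]
 [ 22 102 102 155 172 172  61  59  40  40  74  75 100 109  18]]
```

The stairs show at columns 305–345 and rows 195–265, centred as expected. Grasp them.

Emit:
move_arm(moves=[0.001,0.003,-0.04,0,0.055,0.001,0.003,-0.08,0,0.055,0.001,0.003,-0.107,0,0.055,0.001,0.003,-0.107,0,0.055,0.001,0.003,-0.107,0,0.055,0.001,0.003,-0.107,0,0,0.001,0.003,-0.107,0,0,0.001,0.003,-0.107,0,0,0.001,0.003,-0.107,0,0,0.001,0.003,-0.067,0,0,0.001,0.003,-0.027,0,0,0.001,0.003,0,0,0], newtons=40)

```text
clock: 27.67
tcp_pos: [0.6897, 0.0554, 0.1405]
orientation: [0.001, 0.706, 0.708, 0.001]
wrist_force: [1.1, -0.5, 0.7]
finger_gap: 0.0292
grip_force: 39.9
```

Emit:
move_arm(moves=[-0.099,0.254,0,0.07,0,-0.099,0.254,0,0.07,0,-0.099,0.254,0,0.07,0,-0.099,0.254,0,0.07,0,-0.099,0.254,0,0.07,0,-0.099,0.254,0,0.07,0,-0.099,0.254,0,0.07,0,-0.099,0.254,0,0.07,0,-0.099,0.254,-0.03,0.07,0,-0.099,0.254,-0.065,0.07,0,-0.099,0.254,-0.1,0.07,0,-0.099,0.254,-0.115,0.07,0])

```text
clock: 28.67
tcp_pos: [0.5875, 0.3078, 0.0175]
orientation: [-0.001, 0.681, 0.732, -0.003]
wrist_force: [-1.5, 0.4, -1.0]
finger_gap: 0.0289
grip_force: 40.0
```

Emit:
move_arm(moves=[0,0,0,0,0,0,0,0,0,0.05,0,0,0,0,0.05,0,0,0,0,0.05,0,0,0.04,0,0.05,0,0,0.08,0,0.05,0,0,0.12,0,0.055,0.1,-0.329,0.135,-0.07,0.055,0.1,-0.329,0.135,-0.07,0.055,0.1,-0.329,0.135,-0.07,0.055,0.1,-0.329,0.135,-0.07,0.055,0.1,-0.329,0.135,-0.07,0.055])

```text
clock: 29.67
tcp_pos: [0.6516, 0.1086, 0.1537]
orientation: [0.001, 0.706, 0.708, 0.001]
wrist_force: [0.7, 0.2, -0.2]
finger_gap: 0.0555
grip_force: 0.0
```

Run:
```python
from h import *
st(); snap('side','s10'); snap('top','t10')
a=cv2.imread('pics/s10.png'); t=cv2.imread('pics/t10.png')
cv2.imwrite('pics/m10.png',np.hstack([cv2.resize(a[190:440,170:370],(400,500)),cv2.resize(t[120:290,130:270],(400,486))[:486] if 0 else cv2.resize(t[130:290,130:400],(400,500))]))
```

```text
t 29.67 tcp [0.6516 0.1086 0.1537] yaw 0.002 gap 0.0555 grip 0.0 j6 1.61
```

View pics/m10.png

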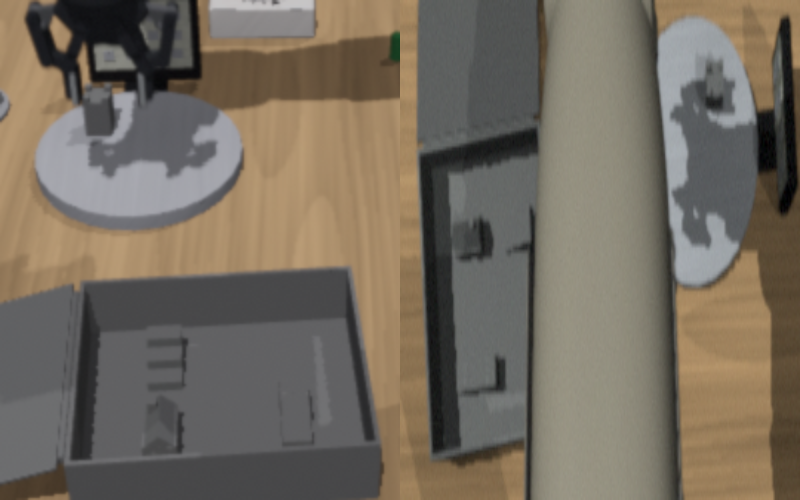

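Side view: house, stairs and bridge are in the box, and the tower is alone on the plate, unmoved. Move to the tower.

Emit:
move_arm(moves=[0.038,-0.127,0,0,0.055,0.038,-0.127,0,0,0.055,0.038,-0.127,0,0,0.055,0.038,-0.127,0,0,0.055,0.038,-0.127,0,0,0.055,0.038,-0.127,0,0,0.055])

```text
clock: 30.27
tcp_pos: [0.6887, -0.0165, 0.1521]
orientation: [0.0, 0.707, 0.707, 0.001]
wrist_force: [-1.2, -0.8, 0.1]
finger_gap: 0.0551
grip_force: 0.0
```

Run:
```python
from h import *
st(); snap('wrist','w11')
print(proj('w11',[[.69,-.0208,.07]]))
g=cv2.cvtColor(cv2.imread('pics/w11.png'),cv2.COLOR_BGR2GRAY)
print(g[180:310:10,260:400:8])
```

```text
t 30.27 tcp [ 0.6887 -0.0165  0.1521] yaw 0.001 gap 0.0551 grip 0.0 j6 1.43
[[324.4 254.9]]
[[187 186 182 184 181 184 182 181 183 181 181 179 181 185 180 181 182 183]
 [185 187 182 181 179 180 180 179 181 179 179 178 178 184 179 180 181 181]
 [182 185 180 180 177 179 182 178 156 152 151 151 151 157 178 179 180 181]
 [183 181 179 179 178 176 181 152 155 150 150 151 150 158 177 177 178 180]
 [183 179 178 181 178 177  63  64  64  63  63 150 149 169 176 176 177 177]
 [180 179 175 179 180 168  63  70  72  70  62 148 148 151 175 174 176 178]
 [179 181 176 178 180 155 119 116 119 114 118 145 164 174 175 174 176 173]
 [181 183 176 176 181 153 119 118 119 118 118 172 171 173 175 173 176 143]
 [180 181 177 177 179 150 115 115 118 118 113 172 173 173 175 172 149 153]
 [179 178 179 179 179 135 118 113 117 117 118 172 176 175 176 166 147 155]
 [180 180 180 181 179 142 138 176 177 127 177 175 178 174 150 168 147 157]
 [180 110 180 178 180 182 180 179 179 176 125 116 179 163 147 164 111  25]
 [109 109 181 179 184 184 180 181 181 177 119  74 143 142 136 143  99  17]]
```

Emit:
move_arm(moves=[0.001,-0.004,-0.04,0,0.055,0.001,-0.004,-0.08,0,0.055,0.001,-0.004,-0.115,0,0.055,0.001,-0.004,-0.115,0,0.055,0.001,-0.004,-0.115,0,0.055,0.001,-0.004,-0.115,0,0,0.001,-0.004,-0.115,0,0,0.001,-0.004,-0.115,0,0,0.001,-0.004,-0.115,0,0,0.001,-0.004,-0.075,0,0,0.001,-0.004,-0.035,0,0,0.001,-0.004,0,0,0], newtons=40)

```text
clock: 31.32
tcp_pos: [0.6899, -0.0208, 0.1545]
orientation: [0.001, 0.706, 0.708, 0.001]
wrist_force: [0.7, -0.2, 1.2]
finger_gap: 0.0272
grip_force: 39.5
```

Emit:
move_arm(moves=[-0.21,0.322,0,0.07,0,-0.21,0.322,0,0.07,0,-0.21,0.322,0,0.07,0,-0.21,0.322,0,0.07,0,-0.21,0.322,0,0.07,0,-0.21,0.322,0,0.07,0,-0.21,0.322,0,0.07,0,-0.21,0.322,0,0.07,0,-0.21,0.322,0,0.07,0,-0.21,0.322,0,0.07,0,-0.21,0.322,-0.02,0.07,0,-0.21,0.322,-0.04,0.07,0])

```text
clock: 32.32
tcp_pos: [0.4808, 0.3034, 0.1137]
orientation: [0.001, 0.68, 0.733, 0.003]
wrist_force: [-0.4, 0.0, -0.6]
finger_gap: 0.0275
grip_force: 39.6
```

Emit:
move_arm(moves=[0,-0.002,-0.04,0,0,0,-0.002,-0.07,0,0,0,-0.002,-0.087,0,0,0,-0.002,-0.087,0,0,0,-0.002,-0.087,0,0.05,0,-0.002,-0.087,0,0.05,0,-0.002,-0.087,0,0.05,0,-0.002,-0.047,0,0.05,0,-0.002,-0.007,0,0.05,0,-0.002,0.03,0,0.05,0,-0.002,0.06,0,0.05,0,-0.002,0.06,0,0.05])

```text
clock: 33.32
tcp_pos: [0.4835, 0.301, 0.1794]
orientation: [0.003, 0.681, 0.732, 0.006]
wrist_force: [0.5, 1.8, 0.8]
finger_gap: 0.0503
grip_force: 0.0
```

Emit:
move_arm(moves=[0.043,-0.592,0,0.3,0.05,0.043,-0.592,0,0.3,0.05,0.043,-0.592,0,0.3,0.05,0.043,-0.592,0,0.3,0.05,0.043,-0.592,0,0.3,0.05,0.043,-0.592,0,0.3,0.05,0.043,-0.592,0,0.3,0.05,0.043,-0.592,0,0.3,0.05,0.043,-0.592,0,0.3,0.05,0.043,-0.592,0,0.3,0.05,0.043,-0.592,0,0.3,0.05,0.043,-0.592,0,0.3,0.05])

```text
clock: 34.32
tcp_pos: [0.5153, -0.1952, 0.1717]
orientation: [0.001, 0.564, 0.826, 0.0]
wrist_force: [1.2, 0.5, 0.6]
finger_gap: 0.0499
grip_force: 0.0
```

Run:
```python
from h import *
st(); snap('side','s12'); st()
```

```text
t 34.32 tcp [ 0.5153 -0.1952  0.1717] yaw 0.372 gap 0.0499 grip 0.0 j6 0.69
t 34.37 tcp [ 0.5166 -0.203   0.1716] yaw 0.366 gap 0.0497 grip 0.0 j6 0.69
```

Emit:
move_arm(moves=[0.007,-0.091,0,0,0.05,0.007,-0.091,0,0,0.05,0.007,-0.091,0,0,0.05,0.007,-0.091,-0.03,0,0.05,0.007,-0.091,-0.03,0,0.05,0.007,-0.091,-0.03,0,0.05,0.007,-0.091,-0.03,0,0.05])

```text
clock: 34.95
tcp_pos: [0.5223, -0.283, 0.1417]
orientation: [-0.0, 0.564, 0.826, 0.0]
wrist_force: [-0.7, -0.2, 0.7]
finger_gap: 0.0499
grip_force: 0.0
```

Emit:
move_arm(moves=[0.002,-0.007,0,0,0.05,0.002,-0.007,-0.04,0,0.05,0.002,-0.007,-0.07,0,0.05,0.002,-0.007,-0.07,0,0.05,0.002,-0.007,-0.07,0,0.05,0.002,-0.007,-0.07,0,0,0.002,-0.007,-0.07,0,0,0.002,-0.007,-0.07,0,0,0.002,-0.007,-0.07,0,0,0.002,-0.007,-0.07,0,0,0.002,-0.007,-0.07,0,0], newtons=30)

```text
clock: 35.87
tcp_pos: [0.525, -0.2923, 0.0738]
orientation: [0.002, 0.564, 0.826, -0.001]
wrist_force: [-3.3, -1.5, 5.7]
finger_gap: 0.0135
grip_force: 31.7
```

Emit:
move_arm(moves=[0,0,0,0.12,0,0,0,0,0.24,0,0,0,0,0.36,0,0,0,0,0.48,0,0,0,0,0.6,0,0,0,0,0.72,0,0,0,0,0.84,0,0,0,0,0.96,0,0,0,0,1.08,0,0,0,0,1.16,0,0,0,0,1.21,0,0,0,0,1.21,0])

```text
clock: 36.87
tcp_pos: [0.5263, -0.2902, 0.0738]
orientation: [0.002, -0.007, 1.0, 0.0]
wrist_force: [2.1, 5.1, 5.9]
finger_gap: 0.0136
grip_force: 31.7
```

Emit:
move_arm(moves=[0,0,0,0,0.05,0,0,0,0,0.05,0,0,0,0,0.05,0,0,0.04,0,0.05,0,0,0.08,0,0.05,-0.06,0.05,0.12,0,0.05,-0.09,0.08,0.15,0,0.05,-0.09,0.08,0.15,0,0.05,-0.09,0.08,0.15,0,0.05])

```text
clock: 37.62
tcp_pos: [0.432, -0.2088, 0.2243]
orientation: [0.0, -0.006, 1.0, -0.0]
wrist_force: [0.2, 0.3, -0.2]
finger_gap: 0.0504
grip_force: 0.0
```

Run:
```python
from h import *
st(); snap('side','s13'); snap('wrist','w13'); snap('top','t13')
a=cv2.imread('pics/s13.png'); t=cv2.imread('pics/t13.png'); w=cv2.imread('pics/w13.png')
print(proj('w13',[[.523,-.290,.089]]))
M=np.zeros((600,800,3),np.uint8)
M[:300,:400]=cv2.resize(w,(400,300)); M[:300,400:]=cv2.resize(a[100:460,60:540],(400,300))
M[300:,:400]=cv2.resize(t[100:370,130:490],(400,300)); M[300:,400:]=cv2.resize(a[140:230,260:380],(400,300))
cv2.imwrite('pics/m13.png',M)
```

```text
t 37.62 tcp [ 0.432  -0.2088  0.2243] yaw -1.559 gap 0.0504 grip 0.0 j6 -0.63
[[222.2 335.3]]
```

View pics/m13.png

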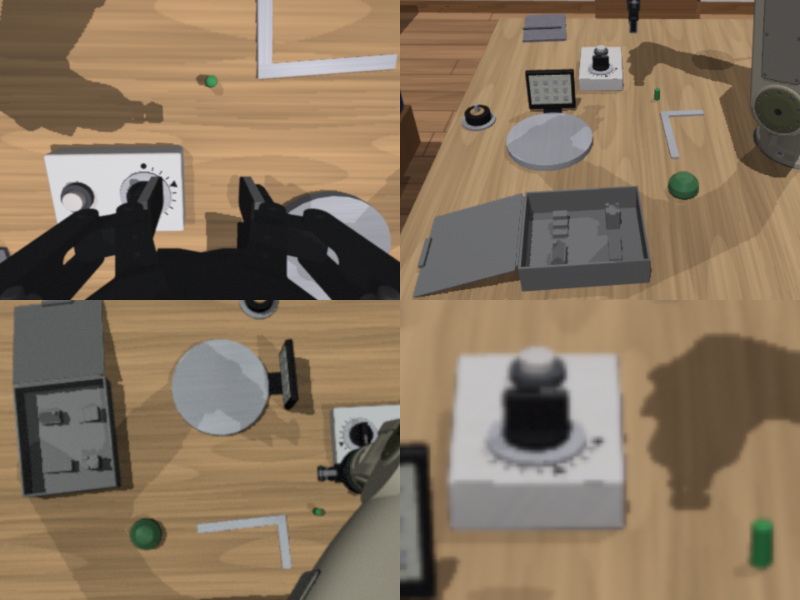

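All four pieces are in the box, and in the side crop the dial bar faces the dot as at the start. One numeric comparison with the first side image before handing in.

Run:
```python
from h import *
r=lambda f:cv2.imread(f'pics/{f}.png').astype(int)[160:190,285:320]
a=r('side0')
print('vs start',np.abs(a-r('s13')).mean(),'wedge vs start',np.abs(a-r('s7')).mean())
```

```text
vs start 6.119365079365079 wedge vs start 44.66603174603175
```

```bash
python3 -c "
from workcell import env
print(env.hand_in())"
```

```text
the job is handed in; nothing more can be done
None
```

The job is handed in: all four pieces went onto the plate, the dial was turned to the wedge and the button pressed and released. The pieces are now in the storage box and the dial is back at the dot; the judge's verdict was not shown.

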